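# Oil the jig and hold its telescoping stop arm at the rider

## Task

Give the trimming jig's slide a squirt first: press the white nozzle cap of the clamped canister down and let it spring back up. Then squeeze the lock button into the side of the stop arm's black head, draw the arm out of its tube until its pointer lines up with the ridge of the rider on the scale, and finish while still holding it there with the button squeezed in, because a spring pulls the arm home. Leave the tin, the hammer and the rubber heel where they are.

Things in the scene. Friction and masses are not known exactly. Their poses are not given: they have to be found in the camera images.
- jig: Fixed trimming jig: dark steel plate 400 x 110 x 12 mm with a square green tube (34 mm, centre line 90 mm above the bench) ending at x = -20 mm, from which the stop arm slides out to +x. Origin: centre of the plate's underside; x is the way the arm extends, z up. A paper scale (5 mm ticks) lies on the plate at y = -43 mm; a steel rail 42 mm high runs under the arm (y = -15 to -4 mm).
- head_grip (a point): Centre of the arm's black head, 90 mm up: grip here. Axes as the jig's. Head 34 mm (x), 32 (y), 50 (z). Its flat +y side is 16 mm from here; the button on the -y side reaches 26 mm when free, 20 mm when in, so the middle of the squeezed 36 mm width lies 2 mm to -y. Tube end 20 mm behind; a rubber stop pad (56 wide, 46 tall, 6 thick) 45 mm ahead. Pointer top 22 mm below, on the -y side.
- button_face (a point): Centre of the outer face of the lock button: an aluminium block 18 mm (x) by 24 mm (z) on the head's -y side, level with head_grip. Pressed towards +y it sinks 6 mm; a grip across the head from above (one finger on the +y side, one on the -y side) squeezes it in.
- lock_button (a joint): Travel of the lock button, m: 0 free (out), 0.006 fully in. Its spring takes 2.4 N to start and 6.6 N fully in. At home its bolt blocks the arm until the button is more than 3 mm in; away from home the bolt rides on the rail, which alone keeps the button about 3 mm in.
- stop_arm: The sliding part: a 16 mm square steel arm with the black head on its end. Origin: the centre of the head (same point and axes as head_grip), which is directly above the jig's origin at home (start) and slides up to 140 mm along the jig's +x. A spring pulls it home with about 3.2 N at home to 4.3 N fully out.
- pointer_tip (a point): Tip of the thin aluminium pointer blade (3 mm thick) that hangs from the -y side of the head and moves with it: same x along the jig as head_grip, 33 mm to the -y side, 58 mm below head_grip (32 mm above the bench).
- rider_mark (a point): Top of the rider's ridge at its end nearest the pointer, 32 mm above the bench. The rider is a small fixed dark steel block on the scale (12 mm along it, 22 mm wide) with a 3 mm ridge across its middle, 34 mm to -y of the arm's centre line, 55 to 120 mm from the pointer's home, different every time. Axes as the jig's: the pointer lines up when pointer_tip and rider_mark have the same x along the jig.
- cap_top (a point): Centre of the top of the white plastic nozzle cap, 178 mm above the bench when up: 30 mm diameter, 24 mm tall, a short spout pointing at the green tube. It sits on an aluminium canister (52 mm diameter) clamped to the bench on the jig's -y side.
- nozzle_cap (a joint): Travel of the nozzle cap, m: 0 up, 0.008 fully down. It takes 1.8 N to start, 6 N fully down, and springs back up.
- tin_mid (a point): Bystander: centre of a round black polish tin, 76 mm diameter, 26 mm high, loose on the bench, on the canister's side of the jig but farther along x.
- hammer: Bystander: a hammer lying loose on the bench on the jig's +y side; origin at the underside of its middle.
- heel_mid (a point): Bystander: centre of a loose D-shaped black rubber heel, about 67 x 62 x 30 mm, on the jig's +y side near the tube.

How it is judged:
By the outcome, as a careful person would: the job done as asked, in the order asked, and still so for the second after the job is handed in, while the arm keeps its last pose, push and grip.
It also fails if it takes over 42 s, if anything falls off the work surface, if the arm or the gripper's body presses on something with over 40 N, if the wrist force passes 120 N, or if a joint passes its speed limit or range.

## Robot

A 7-joint arm with a two-finger parallel gripper is mounted at the origin on the work surface. World frame = base frame: x ahead of the robot, y to its left, z up, the work surface at z = 0. Lengths are in m, angles in rad, forces in N, time in s.
With the tool pointing down it reaches from about 0.425 to 0.975 m from the base axis. Payload 16.7 kg.
Tool frame: the origin (TCP) lies on the centre line of the jaws, within the pads' length; the fingertips stand 14 mm ahead of it and the grasp point (between the pads) lies 5 mm behind it; z points along the fingers, y is the line along which they close (so a half turn about z gives the same grasp; the last joint's range is limited). The gripper opens to 85 mm and grips with 20 to 120 N. Pads are 22 mm wide; open, the fingers measure 114 mm over their backs; the gripper's body (76 mm by 85 mm) begins 54 mm behind the grasp point. The pads swing forward as they close: fully open they stand 13 mm farther back than shut.
Start: joints at [1.01, 0.426, 0.074, 1.606, -0.034, 1.111, -0.067], TCP at [0.27, -0.619, 0.245] pointing down, gripper open.
Joint ranges: [-2.85, 2.85], [-0.5, 2.14], [-1.23, 1.37], [0.21, 2.46], [-1.02, 4.16], [0.16, 2.05], [-2.73, 2.73]. Speed limits (rad/s): [1.89, 1.89, 2.39, 2.39, 3.01, 3.01, 3.01].

## Interface

Orientations are given as a unit quaternion [x, y, z, w].
In Python, from rig import observe, read_camera, camera_params, job_done, models gives the robot as it stands. The module is installed in compiled form; this text tells all that it offers.
- The arm moves only by the tool send_rows, never from a script. Its arguments are lists of equal length, an entry for each row: "xyz": the shift along the tool's x, y, z in cm, a list of three; "yaw": the turn about the tool's z in degrees; "claw": the finger opening in cm, from 0 to 8.54. In form: {"xyz": [[x, y, z], ...], "yaw": [yaw, ...], "claw": [claw, ...]}. A call has 1 to 8 rows; each row is the pose to reach, as a shift and turn from the pose commanded when the call began, along the tool's axes at that moment; what a row does not reach only later rows make up. A row lasts 1/12 s, in which the tool goes at most 41.7 mm and 7.16 degrees, less where a joint would pass 70% of its speed; a pose out of reach is approached as far as the arm can. A call with a gripper value outside its range is refused whole. The fingers move at their own pace and stop on an object; "squeeze" is the grip in N (left out, the last holds). Time passes only in rows, so rows that repeat a pose let the fingers close. It gives the time, the measured TCP pose, the force, the opening and the grip force at its end, in the units of the state.
- observe(): the state, without advancing time (a new reading comes with each control period).
- read_camera(name): name is "scene" or "top" or "wrist"; returns the picture (384x512x3 uint8, blue, green, red); there is no depth.
- camera_params(name): a dict with "fx", "fy", "cx", "cy" (pixels), "rvec" (rotation vector, rad) and "tvec" (3), from world to camera coordinates, as OpenCV has them. Camera axes: x right, y down, z forward; pixel columns grow to the right and rows downward; lengths in m; the calibration is good to about 2 mm. The wrist camera is an equidistant fisheye: a pixel r from the principal point sees the ray r / f radians off the axis. A picture is of the moment at which its call begins: read the wrist's pose just before it. camera_params takes no time and is no camera call; for the wrist camera it gives the pose at the moment of the call.
- job_done(): hands the job in; it is judged then, once.
Trained networks look in the newest picture that a camera, given by its name, has taken for a name from the list of things; names that differ only in an ending like _2 or _b are one class to them, and where a whole thing is asked for, a point or a joint stands for the part that bears it (a point fixed in the world has none). Each returns a list of dicts, best first, with "confidence" (0 to 1); they miss things now and then, are a little off and sometimes report something else, mostly with a low value. They report only what shows in the picture. A call takes as long as a camera call.
- models.boxes_of(camera, thing): "bbox" ([left, top, right, bottom] in pixels, round what is visible of it).
- models.masks_of(camera, thing): "mask" (384x512 bool, what is visible of it) and "bbox" ([left, top, right, bottom] in pixels, round what is visible of it).
The state is a dict: "time_s": time; "joint_pos": joint angles; "joint_vel": joint speeds; "joint_efforts": joint torques, N m; "eef_pos": TCP position; "tcp_rot": TCP orientation; "contact_force": force on the tool from outside, world axes, zero at the start; "wrist_torque": the same for the moment, N m; "width": opening from 0.0 (shut) to 1.0 (fully open); "grasp_force": force on a finger pad.
Only numpy, scipy, OpenCV 4.12 (cv2) and the standard library are available. Lean on these libraries where they do the work, as an engineer would, in place of code of your own. Each camera call takes 0.05 s, during which the arm holds its last target. There are 200 camera calls.

## Working session

There is one attempt and no reset: what is moved stays moved. The work goes in short steps, Python scripts to look and compute and a tool call to move; the robot and the scene stay as the last step left them, time stands still between calls to the robot, and variables do not carry over. Pictures are saved under pics/ and viewed, at most 10 in all, crops included, and the job is handed in when it is done.

Besides the shell and the picture viewer there is one more tool, called after "Request:" by a JSON object that holds its "api" and its "payload", one argument or row to a line. send_rows: Moves the arm, as the interface text tells. Its arguments: {"type":"object","properties":{"xyz":{"type":"array"},"yaw":{"type":"array"},"claw":{"type":"array"},"squeeze":{"type":"number"}},"required":["xyz","yaw","claw"]}

```bash
mkdir -p pics; cat > h.py <<'E'
import numpy as np, cv2
from rig import observe, read_camera, camera_params, job_done, models
def proj(cam,P,p=None):
    p=p or camera_params(cam)
    K=np.array([[p["fx"],0,p["cx"]],[0,p["fy"],p["cy"]],[0,0,1.]])
    P=np.atleast_2d(np.asarray(P,float)).reshape(-1,1,3)
    r,t=np.array(p["rvec"],float),np.array(p["tvec"],float)
    if cam=="wrist": return cv2.fisheye.projectPoints(P,r,t,K,np.zeros(4))[0].reshape(-1,2)
    return cv2.projectPoints(P,r,t,K,None)[0].reshape(-1,2)
def ray(cam,uv,p=None):
    p=p or camera_params(cam)
    x=np.array([(uv[0]-p["cx"])/p["fx"],(uv[1]-p["cy"])/p["fy"]])
    if cam=="wrist":
        th=np.linalg.norm(x); d=np.r_[x/max(th,1e-9)*np.sin(th),np.cos(th)]
    else: d=np.r_[x,1]
    R=cv2.Rodrigues(np.array(p["rvec"],float))[0]
    return -R.T@np.array(p["tvec"],float), R.T@d
def at_z(cam,uv,z,p=None):
    o,d=ray(cam,uv,p); return o+d*(z-o[2])/d[2]
E
cat > a.py <<'E'
from h import *
o=observe(); print(o["eef_pos"],o["tcp_rot"],o["time_s"])
ims=[]
for c in ("scene","top"):
    im=read_camera(c); cv2.imwrite(f"pics/{c}0.png",im)
    for t in ("jig","head_grip","cap_top","rider_mark","pointer_tip","tin_mid","hammer","heel_mid"):
        for f in models.boxes_of(c,t)[:1]: print(c,t,np.round(f["bbox"]),round(f["confidence"],2))
print(observe()["time_s"])
for c in ("scene","top"):
    o,d=ray(c,(256,192)); print(c,o,d)
E
python3 a.py
```

```text
[ 0.26998221 -0.61821248  0.24458521] [ 9.78883417e-01  2.04418196e-01 -1.79175457e-04 -6.51546334e-04] 0.0
scene jig [202. 150. 366. 321.] 0.67
scene head_grip [262. 191. 302. 238.] 0.96
scene cap_top [174. 154. 193. 176.] 0.74
scene rider_mark [276. 255. 290. 274.] 0.64
scene pointer_tip [265. 194. 302. 237.] 0.59
scene tin_mid [259. 304. 304. 353.] 0.84
scene hammer [297. 197. 414. 284.] 0.73
scene heel_mid [263. 150. 290. 176.] 0.77
top jig [131. 168. 330. 238.] 0.56
top head_grip [203. 182. 236. 212.] 0.7
top cap_top [290. 123. 306. 146.] 0.69
top pointer_tip [202. 184. 239. 210.] 0.93
top tin_mid [133. 128. 170. 161.] 0.74
top hammer [126. 241. 249. 289.] 0.81
top heel_mid [289. 243. 328. 274.] 0.78
0.9
scene [0.80227631 0.34554572 0.64950561] [-0.38532176 -0.5504407  -0.74075489]
top [ 0.43659712 -0.03131465  0.97313839] [ 0.09538054 -0.03902675 -0.99472528]
```

```bash
python3 -c "
import cv2
a=cv2.imread('pics/scene0.png')[130:370,150:430];b=cv2.imread('pics/top0.png')[100:310,110:350]
cv2.imwrite('pics/s1.png',cv2.resize(a,None,fx=2.5,fy=2.5,interpolation=2));cv2.imwrite('pics/t1.png',cv2.resize(b,None,fx=2.8,fy=2.8,interpolation=2))"
```

```text
(no output)
```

View pics/s1.png

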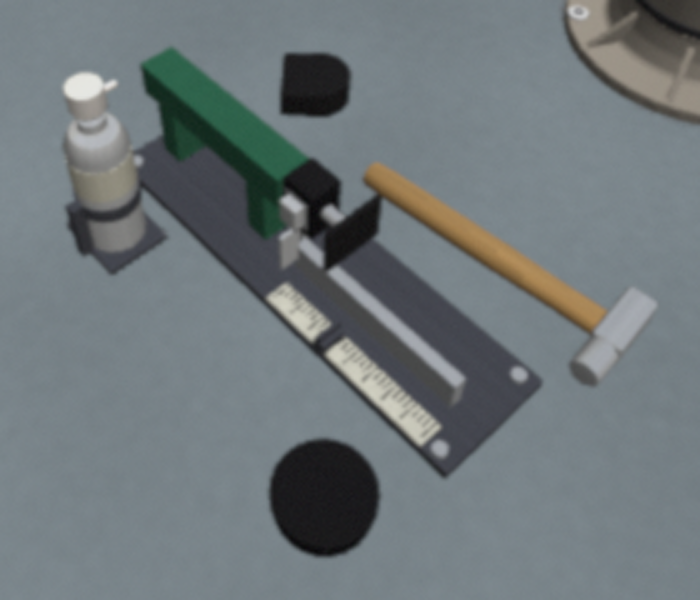

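View pics/t1.png

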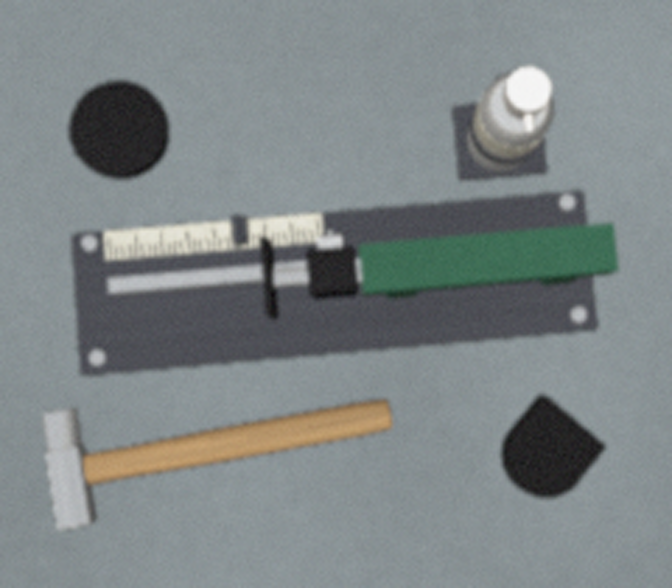

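The scene view shows the cap at about (85,85) in the crop, the head at (313,180) and the rider at (328,337). The top view shows the plate corners, the rider at (240,228) and the cap at (528,88). I'll fit the jig pose from these.

```bash
cat > fit.py <<'E'
from h import *
from scipy.optimize import least_squares
T=lambda u,v:(u/2.8+110,v/2.8+100); S=lambda u,v:(u/2.5+150,v/2.5+130)
obs=[("top",T(72,235),(.2,-.055,.012)),("top",T(583,192),(-.2,-.055,.012)),("top",T(598,328),(-.2,.055,.012)),("top",T(80,375),(.2,.055,.012)),
("top",T(310,251),(.017,-.016,.115)),("top",T(313,296),(.017,.016,.115)),("top",T(359,243),(-.02,-.017,.107)),("top",T(363,293),(-.02,.017,.107)),
("scene",S(445,472),(.2,-.055,.012)),("scene",S(541,381),(.2,.055,.012)),("scene",S(312,163),(-.017,.016,.115)),("scene",S(340,180),(.017,.016,.115))]
P={c:camera_params(c) for c in("top","scene")}
def W(q,l):
    c,s=np.cos(q[2]),np.sin(q[2]); return np.array([q[0]+c*l[0]-s*l[1],q[1]+s*l[0]+c*l[1],l[2]])
f=lambda q:np.concatenate([proj(c,W(q,l),P[c])[0]-uv for c,uv,l in obs])
a=at_z("top",T(72,235),.012);b=at_z("top",T(583,192),.012);d=a-b
r=least_squares(f,[*((at_z("top",T(335,284),.012))[:2]),np.arctan2(d[1],d[0])],loss="soft_l1"); q=r.x
print("jig",q,np.degrees(q[2])); print(np.round(r.fun.reshape(-1,2),1).tolist())
def tri(uvs):
    A=0;B=0
    for c,uv in uvs:
        o,d=ray(c,uv,P[c]);d/=np.linalg.norm(d);M=np.eye(3)-np.outer(d,d);A=A+M;B=B+M@o
    return np.linalg.solve(A,B)
print("cap tri",tri([("top",T(528,87)),("scene",S(84,85))]))
for c,u in (("top",T(528,87)),("scene",S(84,85))): print(at_z(c,u,.178,P[c]))
ci,si=np.cos(q[2]),np.sin(q[2])
for c,u in (("top",T(240,225)),("scene",S(328,335))):
    d=at_z(c,u,.032,P[c])[:2]-q[:2]; print("rider local",[ci*d[0]+si*d[1],-si*d[0]+ci*d[1]])
print("head",W(q,(0,0,.09)))
E
python3 fit.py
```

```text
jig [ 0.51061953 -0.01243315  1.65000749] 94.53846561580292
[[-0.6, -0.8], [0.8, -0.9], [0.7, 0.7], [-0.1, 0.4], [-1.4, -0.7], [-1.1, -0.3], [0.2, 0.5], [0.3, -0.0], [-0.2, 0.5], [0.5, -0.8], [-0.6, -3.4], [0.4, -0.3]]
cap tri [ 0.62264368 -0.14052879  0.17992171]
[ 0.62371491 -0.14121753  0.178     ]
[ 0.6214051  -0.14192227  0.178     ]
rider local [np.float64(0.06815414476334108), np.float64(-0.047404273632661705)]
rider local [np.float64(0.07320930369251041), np.float64(-0.047864173213955676)]
head [ 0.51061953 -0.01243315  0.09      ]
```

Request:
{"api": "send_rows", "payload": {
  "xyz": [
    [3.5,-2,0],
    [7,-4,0],
    [10.5,-6,0],
    [14,-8,0],
    [17.5,-10,0],
    [21,-12,0],
    [24.5,-14,0],
    [24.5,-14,0]
  ],
  "yaw": [-5,-10,-15,-20,-25,-30,-35,-35],
  "claw": [0,0,0,0,0,0,0,0]
}}

```text
time_s: 1.57
eef_pos: [0.444, -0.3851, 0.2457]
tcp_rot: [0.868, 0.496, 0.002, -0.0]
contact_force: [0.3, -0.4, 0.2]
width: 0.0
grasp_force: 0.0
```

```bash
cat > go.py <<'E'
from h import *
import sys
from scipy.spatial.transform import Rotation as R
o=observe(); r=R.from_quat(o["tcp_rot"]); q=np.array(o["eef_pos"])
print("t",o["time_s"],"pos",np.round(q,4),"F",np.round(o["contact_force"],1),"w",o["width"],o["grasp_force"],"j",np.round(o["joint_pos"],2))
y=r.as_matrix()[:,1]; a=np.degrees(np.arctan2(y[1],y[0])); print("tool y angle",a,"z",r.as_matrix()[:,2])
t=np.array(list(map(float,sys.argv[1:4]))); print("shift cm",np.round(100*r.inv().apply(t-q),2),"yaw", a-float(sys.argv[4]))
E
python3 go.py .6226 -.1412 .245 4.5
```

```text
t 1.5667 pos [ 0.444  -0.3851  0.2457] F [ 0.3 -0.4  0.2] w 0.0002537958772695836 0.0 j [ 0.74  0.29 -0.16  1.8   0.05  1.06  0.03]
tool y angle -30.56017931799862 z [ 0.00247284  0.00213318 -0.99999467]
shift cm [30.08  2.98  0.17] yaw -35.06017931799862
```

Request:
{"api": "send_rows", "payload": {
  "xyz": [
    [3.8,0.4,0],
    [7.6,0.8,0],
    [11.4,1.2,0],
    [15.2,1.6,0],
    [19,2,0],
    [22.8,2.4,0],
    [26.5,2.7,0],
    [30.1,3,0]
  ],
  "yaw": [-5,-10,-15,-20,-25,-30,-35,-35],
  "claw": [0,0,0,0,0,0,0,0]
}}

```text
time_s: 2.23
eef_pos: [0.622, -0.1495, 0.2454]
tcp_rot: [0.683, 0.731, 0.0, 0.0]
contact_force: [0.8, -1.2, -0.5]
width: -0.001
grasp_force: 0.0
```

```bash
python3 go.py .6226 -.1412 .245 4.5; python3 - <<'E'
from h import *
p=camera_params("wrist"); im=read_camera("wrist"); cv2.imwrite("pics/w0.png",im)
for t in ("cap_top","head_grip","rider_mark"):
    for f in models.boxes_of("wrist",t)[:1]:
        b=f["bbox"]; print(t,np.round(b),f["confidence"],at_z("wrist",((b[0]+b[2])/2,(b[1]+b[3])/2),{"cap_top":.17,"head_grip":.1,"rider_mark":.03}[t],p))
print(proj("wrist",[[.6226,-.1412,.178],[.511,-.0124,.115]],p))
E
```

```text
t 2.2333 pos [ 0.622  -0.1495  0.2454] F [ 0.8 -1.2 -0.5] w -0.0008593471459726784 0.0 j [ 0.41  0.39 -0.37  1.67  0.15  1.11  0.07]
tool y angle 3.9060150399486635 z [ 3.15313331e-04  1.09553580e-04 -9.99999944e-01]
shift cm [0.83 0.11 0.04] yaw -0.5939849600513365
cap_top [228. 176. 283. 223.] 0.85 [ 0.62017985 -0.14346201  0.17      ]
head_grip [128.   1. 196.  56.] 0.94 [ 0.5231206  -0.00662886  0.1       ]
[[259.21871535 200.41697679]
 [143.69336341  31.74478372]]
```

View pics/w0.png

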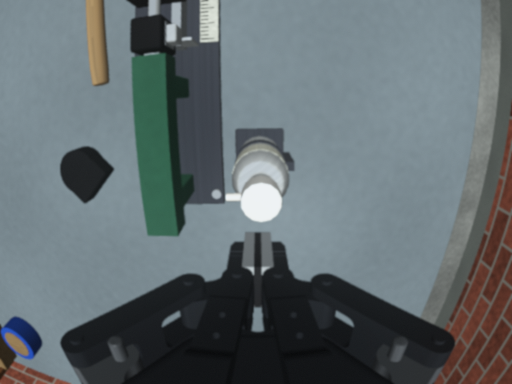

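Request:
{"api": "send_rows", "payload": {
  "xyz": [
    [0,0,1.5],
    [0,0,3],
    [0,0,4.2],
    [0,0,4.9],
    [0,0,5.3],
    [0,0,5.6],
    [0,0,5.6]
  ],
  "yaw": [0,0,0,0,0,0,0],
  "claw": [0,0,0,0,0,0,0]
}}

```text
time_s: 3.02
eef_pos: [0.621, -0.1515, 0.1893]
tcp_rot: [0.685, 0.729, -0.0, 0.0]
contact_force: [-1.8, -0.9, 3.1]
width: -0.004
grasp_force: 1.5
```

```bash
python3 go.py .6226 -.1412 .184 4.5
```

```text
t 3.0167 pos [ 0.621  -0.1515  0.1893] F [-1.8 -0.9  3.1] w -0.0037985356313851516 1.523366318739361 j [ 0.41  0.44 -0.36  1.72  0.18  1.01  0.05]
tool y angle 3.5517627137237002 z [-2.13373303e-04 -2.78036050e-04 -9.99999939e-01]
shift cm [1.02 0.23 0.53] yaw -0.9482372862762998
```

Request:
{"api": "send_rows", "payload": {
  "xyz": [
    [0,0,-1.2],
    [1,0.2,-1.2],
    [1,0.2,-0.6],
    [1,0.2,0],
    [1,0.2,0.3],
    [1,0.2,0.55],
    [1,0.2,0.55]
  ],
  "yaw": [0,0,0,0,0,0,0],
  "claw": [0,0,0,0,0,0,0]
}}

```text
time_s: 3.6
eef_pos: [0.6227, -0.1402, 0.1841]
tcp_rot: [0.684, 0.729, 0.0, -0.0]
contact_force: [-0.7, 4.3, 8.0]
width: 0.004
grasp_force: 4.1
```

```bash
python3 go.py .6226 -.1412 .184 4.5
```

```text
t 3.6 pos [ 0.6227 -0.1402  0.1841] F [-0.7  4.3  8. ] w 0.003913253646071598 4.07909776098677 j [ 0.39  0.45 -0.36  1.73  0.18  1.    0.03]
tool y angle 3.613895301096545 z [ 1.77521489e-04  5.80060946e-04 -9.99999816e-01]
shift cm [-0.1  -0.01  0.01] yaw -0.8861046989034551
```

Request:
{"api": "send_rows", "payload": {
  "xyz": [
    [0,0,0.1],
    [0,0,0.2],
    [0,0,0.2],
    [0,0,0.2]
  ],
  "yaw": [0,0,0,0],
  "claw": [0,0,0,0]
}}

```text
time_s: 3.93
eef_pos: [0.6229, -0.1402, 0.1837]
tcp_rot: [0.685, 0.729, 0.001, 0.0]
contact_force: [-10.1, 5.1, 31.8]
width: -0.0
grasp_force: 15.3
```

Request:
{"api": "send_rows", "payload": {
  "xyz": [
    [0,0,-0.5],
    [0,0,-2],
    [0,0,-4],
    [0,0,-7],
    [0,0,-9.5],
    [0,0,-9.5]
  ],
  "yaw": [0,0,0,0,0,0],
  "claw": [0,0,0,0,0,0]
}}

```text
time_s: 4.43
eef_pos: [0.6241, -0.1413, 0.2814]
tcp_rot: [0.685, 0.729, 0.001, 0.002]
contact_force: [-0.0, -0.1, 0.2]
width: -0.002
grasp_force: 0.0
```

```bash
python3 go.py .5125 -.020 .26 4.5;  python3 - <<'E'
from h import *
im=read_camera("scene"); cv2.imwrite("pics/s2.png",cv2.resize(im[130:290,150:350],None,fx=3,fy=3))
E
```

```text
t 4.4333 pos [ 0.6241 -0.1413  0.2814] F [-0.  -0.1  0.2] w -0.0022388093169528472 0.0 j [ 0.41  0.36 -0.37  1.63  0.14  1.17  0.07]
tool y angle 3.5636343765836758 z [ 0.00550445 -0.00123811 -0.99998408]
shift cm [ 12.8  -10.39   2.07] yaw -0.9363656234163242
```

View pics/s2.png

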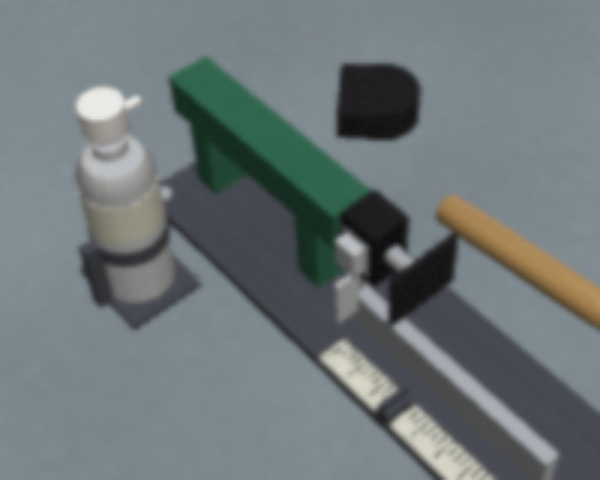

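The cap at (100,110) is back up. Next: over the head with the jaws open.

Request:
{"api": "send_rows", "payload": {
  "xyz": [
    [2.2,-1.8,0.4],
    [4.5,-3.6,0.8],
    [6.7,-5.4,1.2],
    [8.8,-7.2,1.6],
    [8.8,-9,2],
    [8.8,-10.4,2.1],
    [8.8,-10.4,2.1],
    [8.8,-10.4,2.1]
  ],
  "yaw": [-0.9,-0.9,-0.9,-0.9,-0.9,-0.9,-0.9,-0.9],
  "claw": [4,8,8,8,8,8,8,8],
  "squeeze": 30
}}

```text
time_s: 5.15
eef_pos: [0.5125, -0.0599, 0.2551]
tcp_rot: [0.679, 0.734, -0.0, -0.0]
contact_force: [0.3, -0.8, -0.0]
width: 0.936
grasp_force: 0.0
```

```bash
python3 go.py .5125 -.0125 .11 4.5;  python3 - <<'E'
from h import *
p=camera_params("wrist"); im=read_camera("wrist"); cv2.imwrite("pics/w1.png",cv2.resize(im[20:260,120:400],None,fx=2.5,fy=2.5,interpolation=2))
for t in ("head_grip","rider_mark","pointer_tip","button_face"):
    for f in models.boxes_of("wrist",t)[:1]: print(t,np.round(f["bbox"]),f["confidence"])
q=[ 0.51061953,-0.01243315,1.65000749]
c,s=np.cos(q[2]),np.sin(q[2])
L=np.array([(.017,.016,.115),(.017,-.016,.115),(-.017,.016,.115),(-.017,-.016,.115),(0,-.033,.032),(.07,-.034,.032),(-.2,-.055,.012),(.2,-.055,.012)])
Wd=np.c_[q[0]+c*L[:,0]-s*L[:,1],q[1]+s*L[:,0]+c*L[:,1],L[:,2]]
uv=proj("wrist",Wd,p);print(((uv-[120,20])*2.5).round().tolist())
import pickle;pickle.dump(p,open("w1.pkl","wb"))
E
```

```text
t 5.15 pos [ 0.5125 -0.0599  0.2551] F [ 0.3 -0.8 -0. ] w 0.9359400024668614 0.0 j [ 0.37  0.19 -0.43  1.92  0.09  1.05 -0.01]
tool y angle 4.460929083561909 z [-1.01236770e-03 -3.06780812e-04 -9.99999440e-01]
shift cm [ 4.73  0.38 14.51] yaw -0.03907091643809135
head_grip [227.  81. 291. 154.] 0.76
rider_mark [288.  64. 310.  72.] 0.61
pointer_tip [232.  82. 293. 154.] 0.9
button_face [277. 123. 286. 140.] 0.45
[[304.0, 234.0], [394.0, 234.0], [305.0, 327.0], [393.0, 327.0], [418.0, 261.0], [421.0, 114.0], [442.0, 609.0], [456.0, -118.0]]
```

View pics/w1.png

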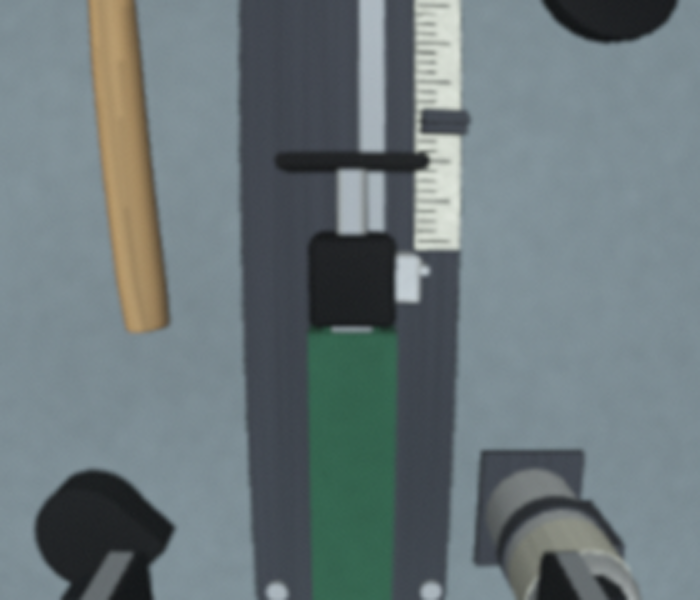

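Request:
{"api": "send_rows", "payload": {
  "xyz": [
    [2.4,0.2,0],
    [4.7,0.4,0],
    [4.7,0.45,3],
    [4.7,0.45,6],
    [4.7,0.45,9],
    [4.7,0.45,11],
    [4.7,0.45,11]
  ],
  "yaw": [0,0,0,0,0,0,0],
  "claw": [8,8,8,8,8,8,8]
}}

```text
time_s: 5.98
eef_pos: [0.5121, -0.0123, 0.142]
tcp_rot: [0.679, 0.734, -0.002, -0.002]
contact_force: [-1.6, -0.5, -0.1]
width: 0.935
grasp_force: 0.0
```

```bash
python3 go.py .5132 -.0122 .086 4.5
python3 - <<'E'
import pickle
from h import *
p=pickle.load(open("w1.pkl","rb")); q=[.5112,-.01243,1.65];c,s=np.cos(q[2]),np.sin(q[2])
for uv in ((424,121),(445,121),(445,110),(445,134)):
    d=at_z("wrist",(uv[0]/2.5+120,uv[1]/2.5+20),.032,p)[:2]-q[:2]; print([c*d[0]+s*d[1],-s*d[0]+c*d[1]])
E
```

```text
t 5.9833 pos [ 0.5121 -0.0123  0.142 ] F [-1.6 -0.5 -0.1] w 0.9352585552324603 0.0 j [ 0.27  0.32 -0.44  2.04  0.18  0.82 -0.19]
tool y angle 4.508761216017982 z [-5.89966679e-03  6.28016777e-04 -9.99982400e-01]
shift cm [-0.01  0.15  5.6 ] yaw 0.008761216017981965
[np.float64(0.0668939102769921), np.float64(-0.03487039680859072)]
[np.float64(0.0671987603298333), np.float64(-0.04470800445902219)]
[np.float64(0.0724922035341012), np.float64(-0.04470001013074289)]
[np.float64(0.06096375834624699), np.float64(-0.04472647754274794)]
```

Request:
{"api": "send_rows", "payload": {
  "xyz": [
    [0,0.1,2],
    [0,0.1,4],
    [0,0.1,5.2],
    [0,0.1,5.6],
    [0,0.1,5.6],
    [0,0.1,5.6]
  ],
  "yaw": [0,0,0,0,0,0],
  "claw": [8,8,8,8,8,8]
}}

```text
time_s: 6.48
eef_pos: [0.5155, -0.0121, 0.0907]
tcp_rot: [0.679, 0.734, 0.0, 0.0]
contact_force: [-0.3, -0.0, 0.2]
width: 0.94
grasp_force: 0.0
```

Request:
{"api": "send_rows", "payload": {
  "xyz": [
    [0,0,0],
    [0,0,0],
    [0,0,0],
    [0,0,0],
    [0,0,0],
    [0,0,0],
    [0,0,0],
    [0,0,0]
  ],
  "yaw": [0,0,0,0,0,0,0,0],
  "claw": [6,5,4.5,4.2,4,3,3,3],
  "squeeze": 30
}}

```text
time_s: 7.15
eef_pos: [0.5137, -0.0124, 0.0902]
tcp_rot: [0.679, 0.734, -0.001, -0.001]
contact_force: [-12.7, -0.6, 18.7]
width: 0.417
grasp_force: 30.6
```

```bash
python3 go.py .5132 -.0122 .086 4.5
```

```text
t 7.15 pos [ 0.5137 -0.0124  0.0902] F [-12.7  -0.6  18.7] w 0.41661357483571493 30.59146374464035 j [ 0.25  0.4  -0.42  2.07  0.24  0.72 -0.25]
tool y angle 4.489474894952252 z [-2.31237752e-03 -8.20599851e-04 -9.99996990e-01]
shift cm [ 0.03 -0.04  0.42] yaw -0.01052510504774773
```

Request:
{"api": "send_rows", "payload": {
  "xyz": [
    [0,-0.05,-0.15],
    [0.5,-0.1,-0.2],
    [1.3,-0.1,-0.2],
    [2.2,-0.1,-0.2],
    [3.2,-0.1,-0.2],
    [4.2,-0.1,-0.2],
    [5,-0.1,-0.2],
    [5,-0.1,-0.2]
  ],
  "yaw": [0,0,0,0,0,0,0,0],
  "claw": [3,3,3,3,3,3,3,3],
  "squeeze": 40
}}

```text
time_s: 7.82
eef_pos: [0.5094, 0.0385, 0.0908]
tcp_rot: [0.678, 0.735, -0.0, -0.001]
contact_force: [5.1, -1.2, -20.7]
width: 0.414
grasp_force: 46.9
```

Request:
{"api": "send_rows", "payload": {
  "xyz": [
    [0.5,0,0],
    [1,0,0],
    [1.3,0,0],
    [1.3,0,0],
    [1.3,0,0]
  ],
  "yaw": [0,0,0,0,0],
  "claw": [3,3,3,3,3]
}}

```text
time_s: 8.23
eef_pos: [0.5084, 0.05, 0.0907]
tcp_rot: [0.679, 0.734, -0.001, -0.0]
contact_force: [5.1, -4.2, -21.1]
width: 0.411
grasp_force: 47.1
```

```bash
python3 go.py .5132 -.0122 .086 4.5;  python3 - <<'E'
from h import *
import pickle
p=camera_params("wrist"); im=read_camera("wrist"); cv2.imwrite("pics/w2f.png",im); pickle.dump(p,open("w2.pkl","wb"))
s=read_camera("scene"); cv2.imwrite("pics/s3f.png",s)
for c in("wrist","scene"):
  for t in ("rider_mark","pointer_tip"):
    for f in models.boxes_of(c,t)[:1]: print(c,t,np.round(f["bbox"]),f["confidence"])
q=[.5112,-.0124,1.65];c,sn=np.cos(q[2]),np.sin(q[2])
W=lambda l:[q[0]+c*l[0]-sn*l[1],q[1]+sn*l[0]+c*l[1],l[2]]
L=[W((.067,-.034,.032)),W((.067,-.033,.068))]
print(proj("wrist",L,p),proj("scene",L))
a=cv2.resize(s[215:295,235:325],(600,533),interpolation=2)
cv2.imwrite("pics/s3.png",a)
E
```

```text
t 8.2333 pos [0.5084 0.05   0.0907] F [  5.1  -4.2 -21.1] w 0.41073182518988693 47.13107764720917 j [ 0.14  0.4  -0.43  2.08  0.25  0.72 -0.38]
tool y angle 4.496464762557873 z [-1.44241461e-03 -3.42067517e-04 -9.99998901e-01]
shift cm [-6.24 -0.01  0.48] yaw -0.003535237442126693
wrist rider_mark [304. 193. 339. 209.] 0.82
wrist pointer_tip [181. 159. 326. 332.] 0.96
scene rider_mark [276. 260. 287. 276.] 0.44
scene pointer_tip [266. 201. 328. 254.] 0.56
[[304.62055303 209.58472034]
 [312.10754118 232.56440024]] [[283.98234465 257.88082067]
 [285.01804538 247.04853721]]
```

View pics/s3.png

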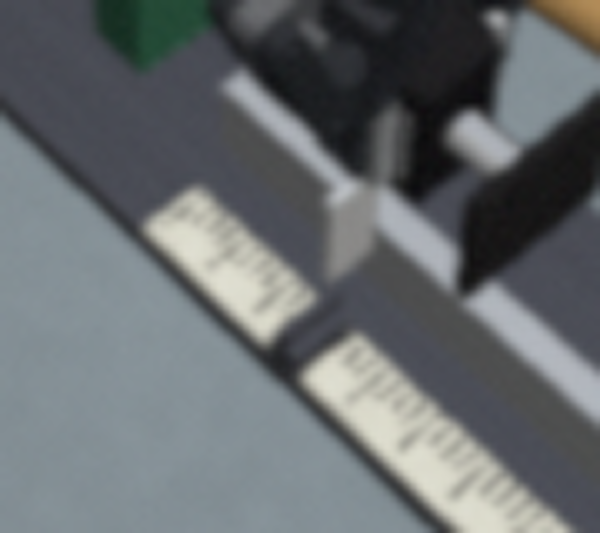

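View pics/w2f.png

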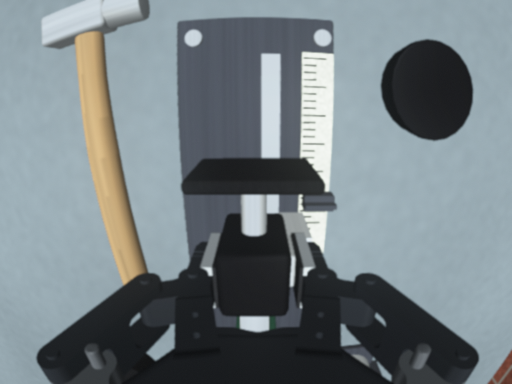

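The pointer's lower outer corner is at about (328,278) in the scene crop, and the rider's ridge ends near (335,303), so a few mm are left. I'll ease the z load, move on 3 mm and measure both in a sharper crop.

Request:
{"api": "send_rows", "payload": {
  "xyz": [
    [0.1,0,0.05],
    [0.2,0,0.1],
    [0.3,-0.0,0.15],
    [0.3,0,0.15],
    [0.3,0,0.15]
  ],
  "yaw": [0,0,0,0,0],
  "claw": [3,3,3,3,3]
}}

```text
time_s: 8.95
eef_pos: [0.5082, 0.0533, 0.0906]
tcp_rot: [0.679, 0.734, -0.001, -0.0]
contact_force: [-6.3, -4.0, 7.3]
width: 0.41
grasp_force: 51.8
```

```bash
python3 go.py .5132 -.0122 .086 4.5;  python3 - <<'E'
from h import *
ims=[]
for c,b in (("scene",(265,235,315,285)),("wrist",(280,170,350,240))):
    im=np.mean([read_camera(c).astype(float) for _ in range(4)],0)
    np.save(f"pics/{c}4.npy",im)
    a=im[b[1]:b[3],b[0]:b[2]]; a=np.clip((a/255)**.6*255,0,255).astype(np.uint8)
    ims.append(cv2.resize(a,(400,400),interpolation=cv2.INTER_CUBIC))
cv2.imwrite("pics/m4.png",np.hstack(ims))
E
```

```text
t 8.95 pos [0.5082 0.0533 0.0906] F [-6.3 -4.   7.3] w 0.40967412672630854 51.756834983825684 j [ 0.13  0.4  -0.43  2.08  0.25  0.71 -0.38]
tool y angle 4.492926133215009 z [-9.50027047e-04 -7.37956980e-04 -9.99999276e-01]
shift cm [-6.56 -0.02  0.46] yaw -0.007073866784990557
```

View pics/m4.png

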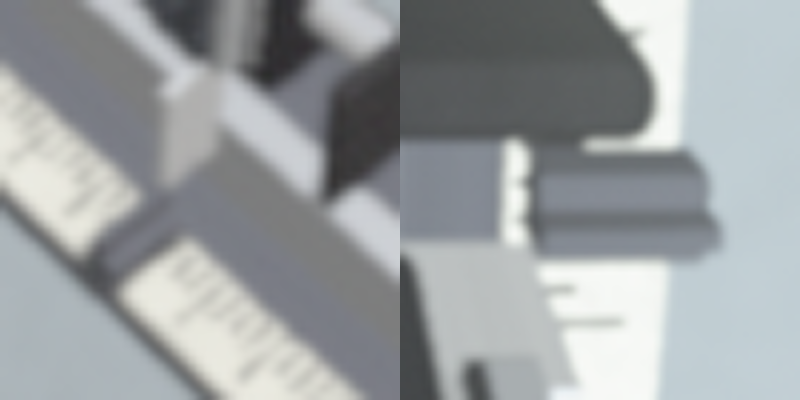

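```bash
cat > m.py <<'E'
from h import *
q=[.5112,-.0124,1.65];c,s=np.cos(q[2]),np.sin(q[2])
def loc(cam,uv,z):
    d=at_z(cam,uv,z)[:2]-q[:2]; return (1000*np.array([c*d[0]+s*d[1],-s*d[0]+c*d[1]])).round(1).tolist()
o,_=ray("wrist",(256,192)); d=o[:2]-q[:2]; print("cam local",c*d[0]+s*d[1],-s*d[0]+c*d[1],o[2])
S=lambda u,v:(u/8+265,v/8+235); Wr=lambda u,v:((u-400)/5.714+280,v/5.714+170)
for n,uv in dict(ptr_bl=(155,188),ptr_br=(218,145)).items(): print(n,loc("scene",S(*uv),.032))
for n,uv in dict(ptr_tl=(162,90),ptr_tr=(222,70)).items(): print(n,loc("scene",S(*uv),.068))
for n,uv in dict(lineA=(110,250),lineB=(165,205),near=(185,205),far=(95,270)).items(): print("S",n,[loc("scene",S(*uv),z) for z in(.012,.022,.032)])
for v in (147,175,208,222,258): print("W",v,[loc("wrist",Wr(620,v),z) for z in(.012,.022,.032)])
print("tip w",loc("wrist",Wr(580,385),.032))
# ticks
W=lambda l:[q[0]+c*l[0]-s*l[1],q[1]+s*l[0]+c*l[1],l[2]]
L=[W((.0657,-.033,.032)),W((.0657,-.033,.068)),W((.0657,-.018,.068)),W((.067,-.034,.032)),W((.067,-.056,.032))]
print((proj("wrist",L)-[280,170])*5.714+[400,0]); print((proj("scene",L)-[265,235])*8)
E
python3 m.py
```

```text
cam local 0.14339219112372056 -0.0021687500834525215 0.21861043181336057
ptr_bl [68.5, -34.4]
ptr_br [70.0, -14.6]
ptr_tl [66.0, -31.5]
ptr_tr [71.3, -17.2]
S lineA [[65.2, -45.5], [69.5, -49.8], [73.7, -54.1]]
S lineB [[65.1, -26.7], [69.3, -31.3], [73.5, -35.9]]
S near [[68.3, -23.1], [72.5, -27.7], [76.7, -32.3]]
S far [[66.9, -52.0], [71.0, -56.2], [75.2, -60.4]]
W 147 [[73.4, -47.4], [76.8, -45.2], [80.1, -43.1]]
W 175 [[69.5, -47.7], [73.1, -45.5], [76.7, -43.3]]
W 208 [[64.9, -48.0], [68.7, -45.8], [72.5, -43.6]]
W 222 [[62.9, -48.1], [66.8, -45.9], [70.7, -43.7]]
W 258 [[57.7, -48.5], [61.9, -46.3], [66.0, -44.0]]
tip w [49.0, -40.2]
[[530.06005817 261.58241488]
 [579.98212013 398.39696716]
 [431.81785349 400.9080027 ]
 [538.85996325 251.45999863]
 [716.25239921 249.1752072 ]]
[[151.11468139 177.19862263]
 [156.24648177  92.87730704]
 [202.52258018  56.91892762]
 [151.85875723 183.04656532]
 [ 84.80441309 236.33655451]]
```

```bash
cat > pr.py <<'E'
from h import *
import pickle
from scipy.ndimage import map_coordinates as mc
q=[.5112,-.0124,1.65];c,s=np.cos(q[2]),np.sin(q[2])
def prof(im,cam,p,y0,y1,xs,z):
    P=np.zeros(len(xs)); n=0
    for y in np.linspace(y0,y1,8):
        W=np.c_[q[0]+c*xs-s*y,q[1]+s*xs+c*y,np.full(len(xs),z)]; uv=proj(cam,W,p)
        P+=mc(im,[uv[:,1],uv[:,0]],order=1); n+=1
    return P/n
xs=np.arange(.052,.0861,.0005)
w1=cv2.resize(cv2.imread("pics/w1.png").mean(2),(280,240),interpolation=cv2.INTER_AREA); full=np.zeros((384,512)); full[20:260,120:400]=w1
p1=pickle.load(open("w1.pkl","rb"))
w4=np.load("pics/wrist4.npy").mean(2); s4=np.load("pics/scene4.npy").mean(2)
A=prof(full,"wrist",p1,-.052,-.038,xs,.032);B=prof(w4,"wrist",None,-.052,-.038,xs,.032);C=prof(s4,"scene",None,-.052,-.038,xs,.032)
for i in range(len(xs)): print(f"{xs[i]*1e3:.1f} {A[i]:.0f} {B[i]:.0f} {C[i]:.0f}",end=" | " if i%4<3 else "\n")
print()
o,_=ray("wrist",(256,192),p1); d=o[:2]-q[:2]; print("cam1 local",c*d[0]+s*d[1],o[2])
E
python3 pr.py
```

```text
52.0 199 218 180 | 52.5 198 219 179 | 53.0 197 220 178 | 53.5 198 221 178
54.0 200 223 179 | 54.5 202 224 180 | 55.0 204 226 180 | 55.5 205 227 179
56.0 204 225 177 | 56.5 202 222 174 | 57.0 201 213 170 | 57.5 199 204 168
58.0 198 199 167 | 58.5 198 209 168 | 59.0 197 218 170 | 59.5 192 225 172
60.0 182 226 175 | 60.5 169 226 176 | 61.0 147 225 177 | 61.5 123 223 176
62.0 104 221 175 | 62.5 89 220 174 | 63.0 78 223 173 | 63.5 76 225 171
64.0 74 226 170 | 64.5 73 224 167 | 65.0 73 211 163 | 65.5 72 189 156
66.0 70 155 148 | 66.5 68 126 137 | 67.0 69 104 126 | 67.5 70 97 114
68.0 71 95 103 | 68.5 73 94 94 | 69.0 74 92 86 | 69.5 75 86 79
70.0 75 79 74 | 70.5 76 72 70 | 71.0 78 68 67 | 71.5 84 68 66
72.0 95 72 66 | 72.5 108 81 67 | 73.0 129 88 68 | 73.5 151 94 70
74.0 168 95 72 | 74.5 183 95 73 | 75.0 193 95 75 | 75.5 197 94 75
76.0 200 92 75 | 76.5 200 87 74 | 77.0 199 79 73 | 77.5 201 73 71
78.0 203 69 70 | 78.5 204 68 70 | 79.0 205 74 72 | 79.5 206 92 75
80.0 204 121 82 | 80.5 202 153 91 | 81.0 201 162 102 | 81.5 200 157 116
82.0 200 139 130 | 82.5 202 127 144 | 83.0 204 120 156 | 83.5 203 116 167
84.0 201 114 174 | 84.5 198 112 179 | 85.0 191 111 182 | 85.5 184 111 182
86.0 180 111 181 | 
cam1 local 0.030243575855530603 0.3832181953695743
```

Request:
{"api": "send_rows", "payload": {
  "xyz": [
    [0.1,0,0],
    [0.17,0,0],
    [0.17,0,0],
    [0.17,0,0]
  ],
  "yaw": [0,0,0,0],
  "claw": [3,3,3,3]
}}

```text
time_s: 9.68
eef_pos: [0.5081, 0.0549, 0.0906]
tcp_rot: [0.679, 0.734, -0.001, -0.0]
contact_force: [-6.2, -3.5, 7.2]
width: 0.406
grasp_force: 51.8
```

```bash
python3 go.py .5132 -.0122 .086 4.5; cat >> pr.py <<'E'
E
python3 - <<'E'
import io,contextlib
with contextlib.redirect_stdout(io.StringIO()): exec(open("pr.py").read())
ims={}
for cam in("wrist","scene"):
    ims[cam]=np.mean([read_camera(cam).mean(2) for _ in range(6)],0)
xs=np.arange(.060,.084,.0005)
a=prof(ims["wrist"],"wrist",None,-.031,-.026,xs,.032); b=prof(ims["wrist"],"wrist",None,-.045,-.036,xs,.032)
e=prof(ims["scene"],"scene",None,-.031,-.024,xs,.032); f=prof(ims["scene"],"scene",None,-.050,-.040,xs,.032)
for i in range(len(xs)): print(f"{xs[i]*1e3:.1f} {a[i]:.0f} {b[i]:.0f} {e[i]:.0f} {f[i]:.0f}",end=" | " if i%4<3 else "\n")
# rectified view (z=.032 plane), 16 px/mm both cams
X,Y=np.meshgrid(np.arange(.058,.083,.0000625),np.arange(-.058,-.012,.000125))
out=[]
for cam in("wrist","scene"):
    W=np.c_[q[0]+c*X.ravel()-s*Y.ravel(),q[1]+s*X.ravel()+c*Y.ravel(),np.full(X.size,.032)]
    uv=proj(cam,W); g=cv2.remap(ims[cam].astype(np.float32),uv[:,0].reshape(X.shape).astype(np.float32),uv[:,1].reshape(X.shape).astype(np.float32),cv2.INTER_CUBIC)
    g=(np.clip(g/255,0,1)**.6*255).astype(np.uint8)
    for k in range(0,400,80): g[::6,k]=255
    out.append(g)
g=np.hstack(out); print(g.shape); cv2.imwrite("pics/rect.png",cv2.resize(g,(800,552)))
E
```

```text
t 9.6833 pos [0.5081 0.0549 0.0906] F [-6.2 -3.5  7.2] w 0.405590823050843 51.794663071632385 j [ 0.13  0.4  -0.43  2.08  0.25  0.72 -0.39]
tool y angle 4.486365956698548 z [-1.05945652e-03 -8.19428045e-04 -9.99999103e-01]
shift cm [-6.72 -0.01  0.46] yaw -0.013634043301451904
60.0 156 231 85 182 | 60.5 156 233 87 183 | 61.0 156 232 89 183 | 61.5 156 228 91 182
62.0 156 223 94 179 | 62.5 157 220 96 177 | 63.0 157 224 99 176 | 63.5 157 233 102 175
64.0 157 238 105 174 | 64.5 157 238 109 172 | 65.0 157 232 112 169 | 65.5 157 208 115 162
66.0 157 170 117 153 | 66.5 158 131 120 142 | 67.0 158 106 122 130 | 67.5 158 97 123 118
68.0 158 94 124 106 | 68.5 158 94 123 96 | 69.0 158 91 122 87 | 69.5 158 87 119 80
70.0 155 78 115 74 | 70.5 148 71 110 70 | 71.0 141 66 105 68 | 71.5 137 65 100 66
72.0 139 70 95 66 | 72.5 144 77 90 67 | 73.0 147 86 86 68 | 73.5 149 91 84 70
74.0 149 94 82 72 | 74.5 148 94 81 74 | 75.0 146 94 80 75 | 75.5 142 94 80 75
76.0 134 93 80 75 | 76.5 135 89 80 74 | 77.0 139 82 79 72 | 77.5 146 73 79 71
78.0 149 67 79 69 | 78.5 149 64 79 68 | 79.0 148 65 79 69 | 79.5 146 70 80 73
80.0 141 107 80 80 | 80.5 139 153 79 89 | 81.0 140 205 79 101 | 81.5 146 229 80 115
82.0 145 234 80 130 | 82.5 134 220 80 145 | 83.0 103 174 80 158 | 83.5 72 117 80 170
84.0 50 73 80 178 | (368, 800)
```

View pics/rect.png

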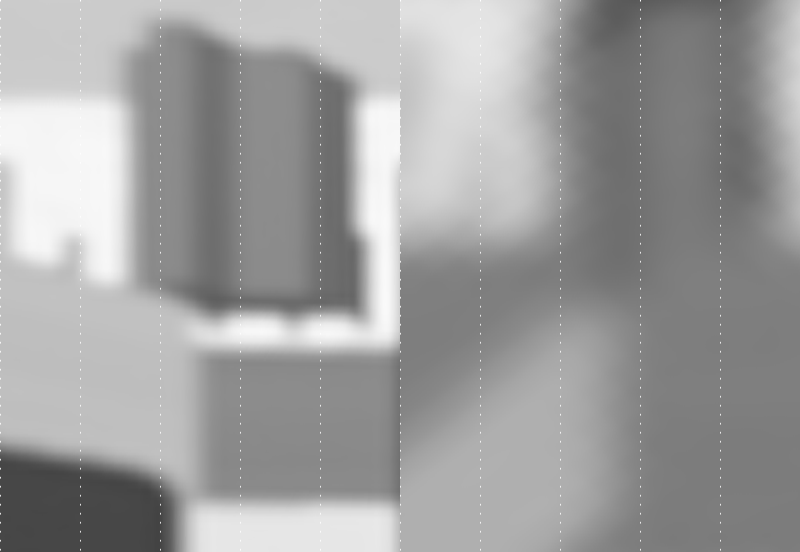

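The rectified wrist view puts the pointer's front edge at px ~190 and the ridge's front edge at px ~190, which is about 0.2 mm apart. The grip is 52 N with the button fully in, so I'm handing in.

```bash
python3 -c "
from rig import job_done; print(job_done())"
```

```text
the job is handed in; nothing more can be done
None
```

I pressed the cap fully down and it sprang back up, then squeezed the button in and drew the arm out until the pointer met the rider's ridge (about 0.2 mm apart in the wrist view; the blurrier scene view hinted at a slight overshoot, about 0.7 mm). I handed the job in at about 10 s, still holding it there; the result was not reported back.

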